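Draw a spice jar from its clamped rack and hold it level to read its foot

TASK

The date on the foot of the green-capped spice jar has to be read. Swing the rack's steel hold-down bar right back (it has a red handle), draw the green-capped jar out of its socket and turn it on its side: the program finishes while the gripper still holds the jar, level and steady in the air with its middle at least 20 cm above the worktop, clear of the rack and the other jars. Leave the bar open and the other two jars in their sockets, and do not disturb the things standing round about.

Things in the scene. Friction and masses are not known exactly. Their poses are not given: they have to be found in the camera images.
- rack: Fixed wooden rack. Base plate 120 x 276 x 12 mm; light block 256 mm long with three round sockets (46 mm wide, 50 mm deep) at y = -85, 0, +85 mm. Block and sockets lean 25 deg towards the robot: socket axis (-0.423, 0, 0.906) in the rack frame. Block's upper face is 67 mm high in front, 98 mm at the back. Origin: centre of the base plate's underside; x away from the robot at yaw 0, z up.
- green_jar: The jar to draw: spice jar with a green cap, 40 mm in diameter, 108 mm tall, about 0.1 kg, the cap being its top 20 mm; stands loosely in one of the three sockets (which one varies), its top 58 mm out. Origin: centre of its foot; its z runs along the jar to the cap.
- green_jar_mid (a point): The middle of the green-capped jar: on its axis, 54 mm from its foot.
- yellow_jar: Another spice jar, yellow cap, 44 mm in diameter, 104 mm tall, in one of the other sockets; it stays there. Origin: centre of its foot, z along it to the cap.
- white_jar: Another spice jar, white cap with a dark top, 41 mm in diameter, 107 mm tall, in one of the other sockets; it stays there. Origin: centre of its foot, z along it to the cap.
- bail (a joint): Angle (rad) of the hold-down bar, a U of 8 mm steel bar 288 mm wide, hinged on both ends of the block about an axis along the rack's y. At 0 (shut) its arms run along the socket axis and its crossbar lies 4 to 8 mm over the caps, blocking them; it grows as the bar swings up and back, away from the robot, to a stop at 1.5. Stiff: stays where left (about 2 N at the handle).
- bail_handle (a point): Middle of the bar's red handle: round sleeve 12 mm in diameter, 55 mm long, along the rack's y, sticking out sideways from the right-hand (-y) arm of the bar, 55 mm from the hinge axis; free all round. It swings with the bar.
- bail_hinge (a point): Point on the bar's hinge axis, level with the middle of the handle along y: at (-17, -182, 66) mm in the rack frame.
- honey_jar: Bystander: honey jar, 61 mm in diameter, 89 mm tall. Origin: centre of its underside.
- tuna_tin: Bystander: flat red tin, 86 mm in diameter, 40 mm tall. Origin: centre of its underside.
- mug: Bystander: dotted mug, 86 x 118 x 106 mm, at the back of the worktop. Origin: centre of its underside.
- kitchen_timer: Bystander: red and white kitchen timer, 68 mm across, 61 mm tall, at the back. Origin: centre of its underside.

How it is judged (in metres and radians):
On the way, in this order (a step that is already met when the one before it is completed fails the run):
1. the hold-down bar is swung right back (past 1.2 rad) (value of joint bail above 1.2 rad), for 0.2 s.
2. the green-capped jar is drawn up out of its socket with the bar still open (height (world z) of green_jar_mid above 0.165 m and value of joint bail above 1.2 rad and contact force between green_jar and the fingers above 0.5 N and contact force between green_jar and rack below 0.2 N), for 0.2 s.
At the end, for the whole second after the job is handed in: The gripper holds the green-capped jar still (under 0.03 m/s), its axis within 25 degrees of level, its middle more than 0.20 m above the worktop, touching neither the rack (with its bar) nor the other jars; the bar is open beyond 1.2 rad; the other two jars are within 20 mm of where they stood (height (world z) of green_jar_mid above 0.2 m and angle between green_jar's own z axis and vertical between 1.135 and 2.007 rad and contact force between green_jar and the fingers above 0.5 N and contact force between green_jar and rack below 0.2 N and contact force between green_jar and yellow_jar below 0.2 N and contact force between green_jar and white_jar below 0.2 N and linear speed of green_jar below 0.03 m/s and angular speed of green_jar below 0.3 rad/s and value of joint bail above 1.2 rad and distance of each of yellow_jar, white_jar from where it was at the start of the episode below 0.02 m); the arm keeps its last pose, push and grip.
It fails at once if one of the other two jars is pulled or knocked out of its place (moved more than 20 mm) (distance of any of yellow_jar, white_jar from where it was at the start of the episode above 0.02 m).
It fails at once if a bystander (honey jar, tin, mug, timer) is moved more than 30 mm (distance of any of honey_jar, tuna_tin, mug, kitchen_timer from where it was at the start of the episode above 0.03 m).
It also fails if it takes over 51 s, if anything falls off the work surface, if the arm or the gripper's body presses on something with over 40 N, if the wrist force passes 120 N, or if a joint passes its speed limit or range.

ROBOT

A 6-joint arm with a two-finger parallel gripper is mounted at the origin on a cart in front of the work surface, level with it; the furniture and walls round the work are solid. World frame = base frame: x ahead of the robot, y to its left, z up, the work surface at z = 0. Lengths are in m, angles in degrees, forces in N, time in s.
With the tool pointing down it reaches from about 0.25 to 0.725 m from the base axis. Payload 9.7 kg.
Tool frame: the origin (TCP) lies midway between the tips of the shut fingers; the grasp point (between the pads) lies 19 mm behind it (bot.hold_point_z is the distance from the TCP to the grasp point, in m); z points along the fingers, y is the line along which they close (so a half turn about z gives the same grasp; the last joint's range is limited). The gripper opens to 85 mm and grips with 20 to 120 N. Pads are 22 mm wide; open, the fingers measure 114 mm over their backs; the gripper's body (76 mm by 85 mm) begins 54 mm behind the grasp point. The pads swing forward as they close: fully open they stand 13 mm farther back than shut.
Start: joints at [-69.844, 4.979, 10.078, 95.1, 0, 90], TCP at [0.19, -0.516, 0.231] pointing down, gripper open.
Joint ranges: [-179.16, 179.16], [-48.56, 103.87], [-65.8, 70.77], [-126.05, 130.52], [-82.76, 87.17], [-180, 180]. Speed limits (degrees/s): [127.2, 127.2, 147.25, 180, 180, 180].

INTERFACE

Orientations are given as [roll, pitch, yaw] about the fixed x, y, z axes, in that order (R = Rz(yaw) Ry(pitch) Rx(roll)).
In Python, from workcell import bot gives the robot as it stands.
- The arm moves only by the tool play_rows, never from a script. Its argument "steps" is a list that holds one entry, the list of rows, each a list of 4 numbers: the shift along the tool's x, y, z in m, then the turn about the tool's z in rad. In form: [[[tx, ty, tz, yaw], ...]]. A call has exactly 5 rows; each row shifts and turns the commanded pose from where the row before left it, along the tool's axes as they then stand; what a row does not reach is not made up. A row lasts 1/12 s, in which the tool goes at most 41.7 mm and 7.16 degrees, less where a joint would pass 70% of its speed; a pose out of reach is approached as far as the arm can. A call is refused whole if a number of a shift passes 0.0417 or a number of a turn 0.125, either way. A call with a gripper value outside its range is refused whole. "gripper" is the finger opening in m, from 0 to 0.0854, set as the call begins (left out, the last holds). The fingers move at their own pace and stop on an object; "squeeze" is the grip in N (left out, the last holds). Time passes only in rows, so rows that do not move let the fingers close, or fill a call up. It gives the time, the measured TCP pose, the force, the opening and the grip force at its end, in the units of the state.
- bot.get_obs(): the state, without advancing time (a new reading comes with each control period).
- bot.camera(name): name is "side" or "top"; returns a dict with "img" (384x512x3 uint8, blue, green, red), "vfov" (degrees; the focal length in pixels is half the picture's height over the tangent of half this angle, whatever the lens; pixels are square), "cx", "cy" (the principal point, pixels), "D" ([k1, k2, p1, p2, k3] as OpenCV has them; the pictures are not rectified), "xyz" and "attitude" of the camera in the world. Camera axes: x right, y down, z forward; pixel columns grow to the right and rows downward; lengths in m; the calibration is good to about 2 mm. A picture is of the moment at which its call begins. There is no depth.
- bot.job_done(): hands the job in; it is judged then, once.
The state is a dict: "time": time; "q": joint angles; "qd": joint speeds; "joint_efforts": joint torques, N m; "ee_pos": TCP position; "tcp_rot": TCP orientation; "wrist_force": force on the tool from outside, world axes, zero at the start; "torque": the same for the moment, N m; "opening": finger opening in m; "grasp_force": force on a finger pad.
Only numpy, scipy, OpenCV 4.12 (cv2) and the standard library are available. Lean on these libraries where they do the work, as an engineer would, in place of code of your own. Each camera call takes 0.05 s, during which the arm holds its last target. There are 200 camera calls.

## Working session

There is one attempt and no reset: what is moved stays moved. The work goes in short steps, Python scripts to look and compute and a tool call to move; the robot and the scene stay as the last step left them, time stands still between calls to the robot, and variables do not carry over. Pictures are saved under pics/ and viewed, at most 10 in all, crops included, and the job is handed in when it is done.

Besides the shell and the picture viewer there is one more tool, called after "Call:" as name(argument=value, ...), one argument or row to a line, values as JSON. play_rows: Moves the arm, as the interface text tells. Its arguments: {"type":"object","properties":{"steps":{"type":"array","items":{"type":"array","items":{"type":"array","items":{"type":"number"}}}},"gripper":{"type":"number"},"squeeze":{"type":"number"}},"required":["steps"]}

```bash
mkdir -p pics; ls
python3 - <<'E'
from workcell import bot
import cv2
print(bot.get_obs(), bot.hold_point_z)
for n in("side","top"):
    c=bot.camera(n); cv2.imwrite(f"pics/{n}0.png",c["img"]); print({k:v for k,v in c.items() if k!="img"})
E
```

```text
pics
{'time': 0.0, 'q': array([-6.98439842e+01,  5.01153477e+00,  1.00354926e+01,  9.51001818e+01,
        3.20985332e-03,  9.00022062e+01]), 'qd': array([ 0.08869052, -0.0036859 , -0.05638194, -0.07883947, -0.10352216,
        0.01159205]), 'joint_efforts': array([ 1.72261207e-03, -5.20389462e+01,  4.64809692e+01,  1.62477797e-02,
        1.59453375e-04,  4.83179150e-06]), 'ee_pos': array([ 0.18945439, -0.51609797,  0.23058821]), 'tcp_rot': array([-1.79923776e+02, -3.20691540e-03,  2.01538053e+01]), 'wrist_force': array([-0.20158591,  0.27087761,  0.03192968]), 'torque': array([-0.01462168, -0.00424811, -0.02171602]), 'grasp_force': 0.0, 'opening': 0.08548371914258676} 0.0187
{'vfov': 54.67701222633433, 'cx': 253.53663808031746, 'cy': 178.99401694995248, 'D': array([-0.08924452,  0.        ,  0.        ,  0.        ,  0.        ]), 'xyz': array([0.46077436, 1.07428943, 0.63843173]), 'attitude': array([-119.63025512,    1.36877247, -170.24690307])}
{'vfov': 52.511867105214606, 'cx': 255.11248949741199, 'cy': 190.74590845590404, 'D': array([-0.04223665,  0.        ,  0.        ,  0.        ,  0.        ]), 'xyz': array([0.52043792, 0.14123208, 1.09992796]), 'attitude': array([-174.13313767,   -1.70852193,  -88.38239455])}
```

View pics/side0.png

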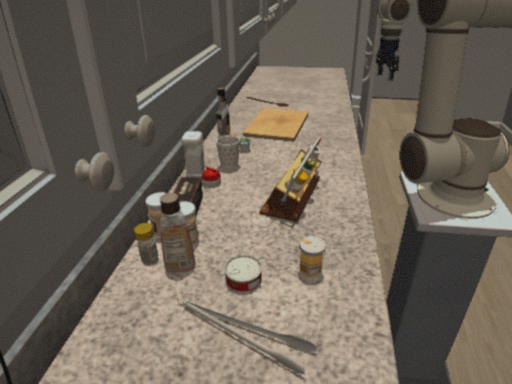

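View pics/top0.png

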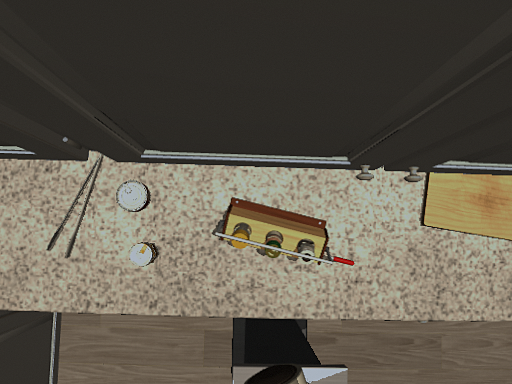

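Top view: rack in the middle, yellow jar left (240,235), green middle (273,243), white right (305,250), red handle at (343,262). I'll enlarge it and measure.

```bash
cat > h.py <<'E'
import numpy as np,cv2
from scipy.spatial.transform import Rotation as R
from workcell import bot
def K(c):
    h,w=c["img"].shape[:2]; f=h/2/np.tan(np.radians(c["vfov"]/2))
    return np.array([[f,0,c["cx"]],[0,f,c["cy"]],[0,0,1]])
def ray(c,uv):
    p=cv2.undistortPoints(np.array([[uv]],float),K(c),c["D"])[0,0]
    return c["xyz"],R.from_euler("xyz",c["attitude"],degrees=True).as_matrix()@np.array([p[0],p[1],1])
def onz(c,uv,z):
    o,d=ray(c,uv); return o+d*(z-o[2])/d[2]
def proj(c,P):
    M=R.from_euler("xyz",c["attitude"],degrees=True).as_matrix().T
    return cv2.projectPoints(np.atleast_2d(P).astype(float),cv2.Rodrigues(M)[0],-M@c["xyz"],K(c),c["D"])[0][:,0]
E
python3 - <<'E'
from h import *
c=bot.camera("top"); hsv=cv2.cvtColor(c["img"],cv2.COLOR_BGR2HSV)
m=(((hsv[...,0]<6)|(hsv[...,0]>174))&(hsv[...,1]>180)&(hsv[...,2]>90)).astype(np.uint8)
m[:,:330]=0
y,x=np.nonzero(m); print("red",len(x),x.mean(),y.mean(),x.min(),x.max()); print(cv2.minAreaRect(np.c_[x,y].astype(np.float32)))
print(onz(c,(x.mean(),y.mean()),.116))
cv2.imwrite("pics/topz.png",cv2.resize(c["img"][185:280,200:365],None,fx=4.8,fy=4.8,interpolation=cv2.INTER_CUBIC))
s=bot.camera("side")
cv2.imwrite("pics/sidez.png",cv2.resize(s["img"][125:225,245:345],None,fx=6,fy=6,interpolation=cv2.INTER_CUBIC))
E
```

```text
red 86 343.36046511627904 260.51162790697674 334 353
((343.5000305175781, 260.5), (20.130456924438477, 4.123105525970459), 14.03624439239502)
[ 0.45254104 -0.11278993  0.116     ]
```

View pics/topz.png

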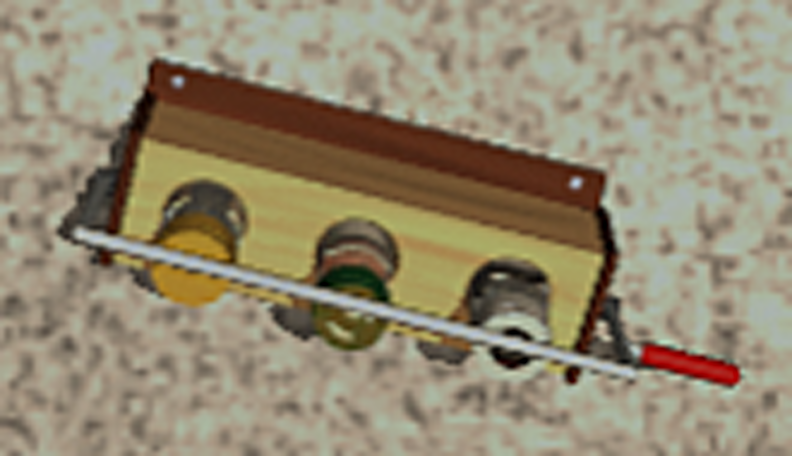

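View pics/sidez.png

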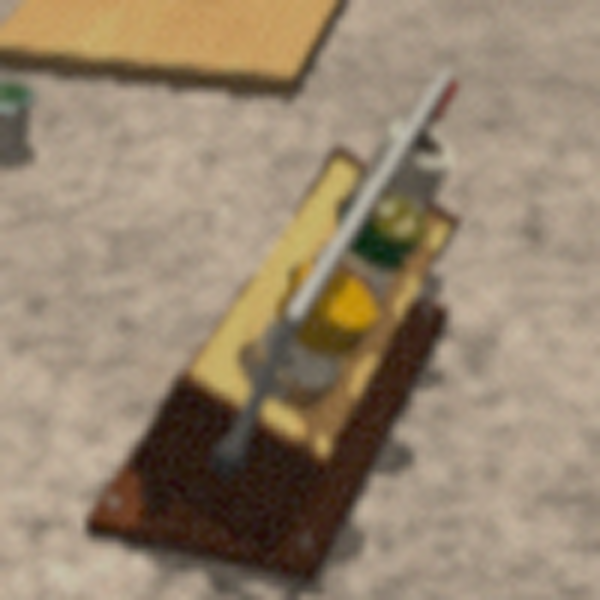

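Top crop: base-plate back corners at crop (153,60) and (605,172), handle (690,364), bar from (75,233) to (633,373), green cap top near (349,318). Side crop: bar shut over the caps, with yellow near, green middle and white far. Next the rack pose.

```bash
cat >> h.py <<'E'
def z2p(a): return np.array([200+(a[0]+.5)/4.8-.5,185+(a[1]+.5)/4.8-.5])
E
python3 - <<'E'
from h import *
c=bot.camera("top"); s=bot.camera("side")
A=onz(c,z2p((153,60)),.012);B=onz(c,z2p((605,172)),.012)
d=B-A; print(A,B,np.linalg.norm(d))
r=-d/np.linalg.norm(d); yaw=np.arctan2(-r[0],r[1]); print("yaw",np.degrees(yaw))
Rm=R.from_euler("z",yaw).as_matrix()
o=(A+B)/2-Rm@[.06,0,.012]; print("origin from corners",o)
h=onz(c,(343.4,260.5),.116); print("origin from handle",h-Rm@[-.0403,-.182,.1158])
C=onz(c,z2p((75,233)),.15);D=onz(c,z2p((633,373)),.15);e=C-D;print("bar yaw",np.degrees(np.arctan2(-e[0],e[1])),np.linalg.norm(e))
h2=onz(c,z2p((645,355)),.116);h3=onz(c,z2p((738,376)),.116);e=h2-h3;print("handle yaw",np.degrees(np.arctan2(-e[0],e[1])),np.linalg.norm(e))
# side-view check: base plate corner positions and prediction
ax=np.array([-.423,0,.906])
o2=o.copy()
for nm,P in dict(cFL=[-.06,.138,.012],cBL=[.06,.138,.012],handle=[-.0403,-.182,.1158]).items():
    w=o2+Rm@P; q=proj(s,w)[0]; print(nm,w,"side crop",((q-[245,125])+.5)*6-.5, "top crop",((proj(c,w)[0]-[200,185])+.5)*4.8-.5)
E
```

```text
[0.61317646 0.17765573 0.012     ] [ 0.55554682 -0.0885249   0.012     ] 0.27234776432759666
yaw -12.216316371464323
origin from corners [5.25720302e-01 5.72616043e-02 1.04083409e-17]
origin from handle [5.30471548e-01 5.64606052e-02 2.00000000e-04]
bar yaw -12.448554460816892 0.29104956239286506
handle yaw -11.205410523027465 0.05047220619484566
cFL [0.49628019 0.20483288 0.012     ] side crop [320.95615221 568.87348188] top crop [ 99.00117497 260.19464972]
cBL [0.61356287 0.1794405  0.012     ] side crop [ 86.09268615 520.06136011] top crop [149.9635481   59.24656156]
handle [ 0.4478211  -0.11208952  0.1158    ] side crop [448.99205796 104.04469038] top crop [688.54027254 373.37229578]
```

Call:
play_rows(
  steps=[
    [[0,0,0,0.113],[0,0,0,0.113],[0,0,0,0.113],[0,0,0,0.113],[0,0,0,0.113]],
  ],
  gripper=0,
)

```text
time: 0.72
ee_pos: [0.1895, -0.5163, 0.2313]
tcp_rot: [-180.0, 0.0, -12.5]
wrist_force: [-0.7, 0.1, -0.2]
opening: 0.0255
grasp_force: 0.0
```

Call:
play_rows(
  steps=[
    [[0.0086,-0.029,0,0],[0.0086,-0.029,0,0],[0.0086,-0.029,0,0],[0.0086,-0.029,0,0],[0.0086,-0.029,0,0]],
  ],
)

```text
time: 1.13
ee_pos: [0.2626, -0.3824, 0.2312]
tcp_rot: [180.0, -0.0, -12.2]
wrist_force: [0.2, -0.4, -0.5]
opening: -0.0
grasp_force: 0.0
```

Call:
play_rows(
  steps=[
    [[0.0086,-0.029,0,0],[0.0086,-0.029,0,0],[0.0086,-0.029,0,0],[0.0086,-0.029,0,0],[0.0086,-0.029,0,0]],
  ],
)

```text
time: 1.55
ee_pos: [0.3353, -0.2497, 0.2314]
tcp_rot: [180.0, -0.0, -12.2]
wrist_force: [1.2, 0.6, -0.4]
opening: 0.0003
grasp_force: 0.0
```

```bash
cat >> h.py <<'E'
YAW=np.radians(-12.2); RM=R.from_euler("z",YAW).as_matrix(); O=np.array([.528,.057,0])
loc=lambda w: RM.T@(np.asarray(w)-O)
E
python3 - <<'E'
from h import *
o=bot.get_obs(); print(o["time"],o["ee_pos"],o["tcp_rot"],"local",loc(o["ee_pos"]))
c=bot.camera("top")
for n,a in dict(y=(193,265),g=(349,318),w=(512,340)).items(): print(n,loc(onz(c,z2p(a),.135)))
print("face back edge",loc(onz(c,z2p((140,140)),.098)),loc(onz(c,z2p((610,255)),.098)))
E
```

```text
1.55 [ 0.33530191 -0.24970587  0.23138463] [ 1.79992311e+02 -2.15836134e-02 -1.22279246e+01] local [-0.12353162 -0.34050107  0.23138463]
y [-0.04893796  0.0840322   0.135     ]
g [-5.61054348e-02 -1.05475692e-04  1.35000000e-01]
w [-0.0471764 -0.0842626  0.135    ]
face back edge [0.0078567  0.12779881 0.098     ] [ 0.00841346 -0.13176029  0.098     ]
```

Call:
play_rows(
  steps=[
    [[0.0085,-0.0285,0,0],[0.0085,-0.0285,0,0],[0.0085,-0.0285,0,0],[0.0085,-0.0285,0,0],[0.0085,-0.0285,0,0]],
  ],
)

```text
time: 2.02
ee_pos: [0.407, -0.1195, 0.2314]
tcp_rot: [180.0, -0.0, -12.2]
wrist_force: [0.8, -0.9, 0.1]
opening: -0.0001
grasp_force: 0.0
```

Call:
play_rows(
  steps=[
    [[0,0,0.03,0],[0,0,0.03,0],[0,0,0.03,0],[0,0,0.03,0],[0,0,0.03,0]],
  ],
)

```text
time: 2.43
ee_pos: [0.4065, -0.1206, 0.0799]
tcp_rot: [180.0, -0.0, -12.2]
wrist_force: [0.6, 1.2, 0.0]
opening: -0.0
grasp_force: 0.0
```

Call:
play_rows(
  steps=[
    [[0.008,0,0,0],[0.008,0,0,0],[0.008,0,0,0],[0.008,0,0,0],[0.008,0,0,0]],
  ],
)

```text
time: 2.85
ee_pos: [0.4477, -0.1298, 0.0834]
tcp_rot: [180.0, -0.2, -12.2]
wrist_force: [-3.0, 0.8, 2.3]
opening: -0.0002
grasp_force: 0.0
```

Run:
```python
from h import *
o=bot.get_obs(); print(o["time"],"local",loc(o["ee_pos"]),RM.T@o["wrist_force"])
```

```text
2.85 local [-0.03901575 -0.19955836  0.08339817] [-3.06631687  0.13897602  2.28149427]
```

Call:
play_rows(
  steps=[
    [[0.006,0,0,0],[0.006,0,0,0],[0.006,0,0,0],[0.006,0,0,0],[0.006,0,0,0]],
  ],
)

```text
time: 3.27
ee_pos: [0.4752, -0.1356, 0.0809]
tcp_rot: [-180.0, 0.1, -12.2]
wrist_force: [-2.8, 0.6, -1.3]
opening: -0.0004
grasp_force: 1.4
```

Call:
play_rows(
  steps=[
    [[0.004,0,0,0],[0.004,0,0,0],[0.004,0,0,0],[0.004,0,0,0],[0.003,0,0,0]],
  ],
)

```text
time: 3.68
ee_pos: [0.4928, -0.1394, 0.0804]
tcp_rot: [-180.0, 0.2, -12.2]
wrist_force: [-9.3, 1.7, -7.0]
opening: 0.0002
grasp_force: 4.6
```

Run:
```python
from h import *
o=bot.get_obs(); print(o["time"],"local",loc(o["ee_pos"]),RM.T@o["wrist_force"])
s=bot.camera("side");c=bot.camera("top")
a=cv2.resize(s["img"][125:225,245:345],None,fx=4,fy=4,interpolation=cv2.INTER_CUBIC)
b=cv2.resize(c["img"][185:285,200:300+0],None,fx=4,fy=4,interpolation=cv2.INTER_CUBIC)
b=cv2.resize(c["img"][185:285,270:370],None,fx=4,fy=4,interpolation=cv2.INTER_CUBIC)
cv2.imwrite("pics/p5.png",np.hstack([a,b]))
```

```text
3.6833 local [ 0.00706676 -0.19939158  0.08041822] [-9.43225713 -0.33879502 -6.99141147]
```

View pics/p5.png

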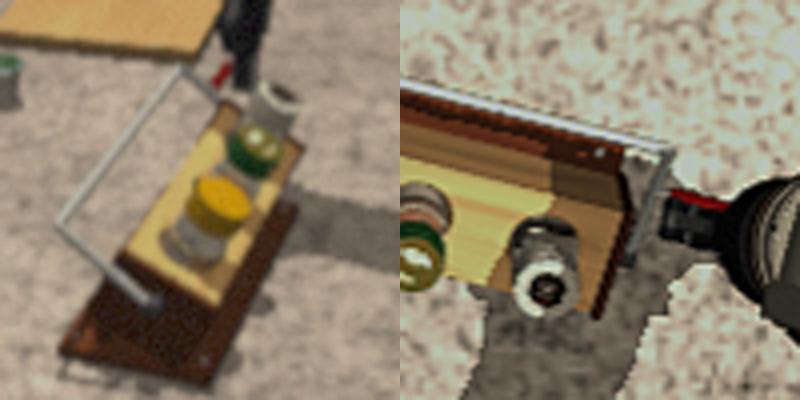

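The bar now lies back: crossbar's right corner is at (668,148) in the right half, left corner at (60,222) in the left half. Working out its angle from those.

Run:
```python
from h import *
s=bot.camera("side");c=bot.camera("top")
print("obs top",270+268.5/4-.5,185+148.5/4-.5,"side",245+60.5/4-.5,125+222.5/4-.5)
for a in(1.1,1.2,1.3,1.4,1.5):
    t=a-np.radians(25)
    f=lambda y:O+RM@[-.017+.086*np.sin(t),y,.066+.086*np.cos(t)]
    print(a,proj(c,f(-.14))[0],proj(s,f(.14))[0])
```

```text
obs top 336.625 221.625 side 259.625 180.125
1.1 [335.36087289 227.96034002] [265.23196288 176.96664258]
1.2 [335.39857507 225.4510252 ] [263.06114416 178.34562476]
1.3 [335.32675006 223.20750191] [261.11224587 179.93928811]
1.4 [335.1485497  221.25006968] [259.40191318 181.7282982 ]
1.5 [334.86837189 219.59449647] [257.94383824 183.69185085]
```

Both views give about 1.37 rad. I'll push slightly more, retreat and move over the green jar.

Call:
play_rows(
  steps=[
    [[0.0015,0,0,0],[0.0015,0,0,0],[0,0,0,0],[0,0,0,0],[-0.01,0,0,0]],
  ],
)

```text
time: 4.3
ee_pos: [0.4872, -0.1382, 0.0806]
tcp_rot: [-180.0, 0.0, -12.2]
wrist_force: [0.6, -0.3, 0.3]
opening: 0.0
grasp_force: 0.0
```

Call:
play_rows(
  steps=[
    [[-0.01,0,0,0],[-0.01,0,0,0],[-0.01,0,0,0],[-0.01,0,-0.02,0],[0,0,-0.03,0]],
  ],
  gripper=0.062,
)

```text
time: 4.72
ee_pos: [0.4445, -0.1289, 0.1301]
tcp_rot: [-180.0, 0.2, -12.2]
wrist_force: [0.7, -0.6, 0.2]
opening: 0.0608
grasp_force: 0.0
```

Call:
play_rows(
  steps=[
    [[0,0,-0.02,0],[0,0,-0.02,0],[0,0,-0.02,0],[0,-0.015,-0.02,0],[0,-0.025,0,0]],
  ],
  squeeze=40,
)

```text
time: 5.13
ee_pos: [0.4557, -0.0957, 0.2159]
tcp_rot: [-179.8, -0.4, -12.0]
wrist_force: [0.3, -0.1, -0.3]
opening: 0.0621
grasp_force: 0.0
```

Call:
play_rows(
  steps=[
    [[0,-0.03,0,0],[0,-0.03,0,0],[0,-0.03,0,0],[0,-0.03,0,0],[0,-0.03,0,0]],
  ],
)

```text
time: 5.55
ee_pos: [0.4677, -0.0273, 0.2152]
tcp_rot: [-176.2, 0.1, -5.6]
wrist_force: [-0.4, 0.8, 0.3]
opening: 0.0616
grasp_force: 0.0
```

Run:
```python
from h import *
o=bot.get_obs(); print(o["time"],"local",loc(o["ee_pos"]),o["tcp_rot"],o["opening"])
```

```text
5.55 local [-0.04111625 -0.09512028  0.21515783] [-1.76205417e+02  8.23148030e-02 -5.59199820e+00] 0.061649413135846
```

Call:
play_rows(
  steps=[
    [[0,0,0,0],[0,0,0,0],[0,0,0,0],[0,0,0,0],[0,0,0,0]],
  ],
)

```text
time: 5.97
ee_pos: [0.4678, -0.0288, 0.2155]
tcp_rot: [-176.3, 0.0, -5.7]
wrist_force: [-0.1, 0.5, 0.3]
opening: 0.0623
grasp_force: 0.0
```

Run:
```python
from h import *
o=bot.get_obs(); print(o["time"],"local",loc(o["ee_pos"]),o["tcp_rot"],o["q"].round(1),o["qd"].round(1),o["wrist_force"])
```

```text
5.9667 local [-0.04070547 -0.09659756  0.21546699] [-1.76285442e+02  4.40674851e-02 -5.72615805e+00] [ -5.8  -6.4  -3.   93.4   3.7 179.9] [ 0.  0.  0. -0.  0. -0.] [-0.11150744  0.47758755  0.33178077]
```

Joint 6 has hit its 180° limit. I'll take the same grasp with a half turn the other way.

Call:
play_rows(
  steps=[
    [[0,0,0,-0.125],[0,0,0,-0.125],[0,0,0,-0.125],[0,0,0,-0.125],[0,0,0,-0.125]],
  ],
)

```text
time: 6.38
ee_pos: [0.4678, -0.0288, 0.2155]
tcp_rot: [-177.0, -2.2, 30.4]
wrist_force: [0.1, -0.2, -0.0]
opening: 0.0619
grasp_force: 0.0
```

Call:
play_rows(
  steps=[
    [[0,0,0,-0.125],[0,0,0,-0.125],[0,0,0,-0.125],[0,0,0,-0.125],[0,0,0,-0.125]],
  ],
)

```text
time: 6.8
ee_pos: [0.4678, -0.0288, 0.2155]
tcp_rot: [-178.8, -3.5, 66.2]
wrist_force: [-1.1, 0.2, -0.5]
opening: 0.0623
grasp_force: 0.0
```

Call:
play_rows(
  steps=[
    [[0,0,0,-0.125],[0,0,0,-0.125],[0,0,0,-0.125],[0,0,0,-0.125],[0,0,0,-0.125]],
  ],
)

```text
time: 7.22
ee_pos: [0.4678, -0.0288, 0.2155]
tcp_rot: [178.9, -3.6, 102.1]
wrist_force: [-1.0, 0.4, -0.3]
opening: 0.0619
grasp_force: 0.0
```

Call:
play_rows(
  steps=[
    [[0,0,0,-0.125],[0,0,0,-0.125],[0,0,0,-0.125],[0,0,0,-0.125],[0,0,0,-0.125]],
  ],
)

```text
time: 7.63
ee_pos: [0.4678, -0.0288, 0.2155]
tcp_rot: [177.0, -2.2, 137.9]
wrist_force: [-0.3, -0.0, 0.5]
opening: 0.0622
grasp_force: 0.0
```

Call:
play_rows(
  steps=[
    [[0,0,0,-0.125],[0,0,0,-0.125],[0,0,0,-0.125],[0,0,0,-0.125],[0,0,0,-0.028]],
  ],
)

```text
time: 8.05
ee_pos: [0.4678, -0.0288, 0.2155]
tcp_rot: [176.3, -0.4, 168.2]
wrist_force: [0.7, 0.2, -1.2]
opening: 0.0624
grasp_force: 0.0
```

Run:
```python
from h import *
o=bot.get_obs(); print(o["time"],"local",loc(o["ee_pos"]),o["tcp_rot"],o["q"].round(1))
print(RM.T@R.from_euler("xyz",o["tcp_rot"],degrees=True).as_matrix())
```

```text
8.05 local [-0.0406977  -0.0966127   0.21552079] [176.3075183   -0.43083016 168.20352584] [-5.8 -6.4 -3.  93.4  3.7  6. ]
[[-0.99994693 -0.00654393 -0.0079571 ]
 [-0.0070426   0.99790274  0.06434692]
 [ 0.00751933  0.06439954 -0.99789587]]
```

The limit left the tool tilted by 3.7° in the closing plane, which is tolerable. I'll compensate for it on the way to hover.

Call:
play_rows(
  steps=[
    [[0,0.019,0.0,0],[0,0.019,0.0,0],[0,0.019,0.014,0],[0,0.019,0.02,0],[0,0.019,0.022,0]],
  ],
)

```text
time: 8.47
ee_pos: [0.4889, 0.0684, 0.1659]
tcp_rot: [176.3, -0.4, 167.8]
wrist_force: [-0.2, 0.2, -0.5]
opening: 0.0619
grasp_force: 0.0
```

Run:
```python
from h import *
o=bot.get_obs(); l=loc(o["ee_pos"]); print(o["time"],"local",l,o["tcp_rot"],o["q"].round(1))
M=RM.T@R.from_euler("xyz",o["tcp_rot"],degrees=True).as_matrix()
print(M.T@(np.array([-.041,.0015,.094])-l))
```

```text
8.4667 local [-0.04065285  0.00282656  0.1659368 ] [176.27453029  -0.35120796 167.75807737] [ 5.9 -4.5 -6.7 86.9  3.7 18.1]
[-9.47774982e-05 -5.99821414e-03  7.16993459e-02]
```

Call:
play_rows(
  steps=[
    [[0,-0.0012,0.0143,0],[0,-0.0012,0.0143,0],[0,-0.0012,0.0143,0],[0,-0.0012,0.0143,0],[0,-0.0012,0.0143,0]],
  ],
)

```text
time: 8.88
ee_pos: [0.4874, 0.0663, 0.0933]
tcp_rot: [176.3, -0.5, 167.8]
wrist_force: [0.1, 0.2, 0.7]
opening: 0.0621
grasp_force: 0.0
```

Call:
play_rows(
  steps=[
    [[0,0,0,0],[0,0,0,0],[0,0,0,0],[0,0,0,0],[0,0,0,0]],
  ],
  gripper=0,
  squeeze=40,
)

```text
time: 9.3
ee_pos: [0.4878, 0.0666, 0.0949]
tcp_rot: [176.3, -0.4, 167.8]
wrist_force: [-0.1, 0.1, -1.3]
opening: 0.0399
grasp_force: 39.7
```

Run:
```python
from h import *
o=bot.get_obs(); l=loc(o["ee_pos"]); print(o["time"],"local",l,o["opening"],o["grasp_force"],RM.T@o["wrist_force"])
M=RM.T@R.from_euler("xyz",o["tcp_rot"],degrees=True).as_matrix()
print(M.T@(.115*np.array([-.423,0,.906])))
s=bot.camera("side");c=bot.camera("top")
a=cv2.resize(s["img"][125:225,245:345],None,fx=4,fy=4,interpolation=cv2.INTER_CUBIC)
b=cv2.resize(c["img"][185:285,220:320],None,fx=4,fy=4,interpolation=cv2.INTER_CUBIC)
cv2.imwrite("pics/p6.png",np.hstack([a,b]))
```

```text
9.3 local [-0.04129266  0.00090467  0.0949498 ] 0.03989430499205601 39.73887026309967 [-0.08966834  0.06242344 -1.33143138]
[ 0.04935205  0.00674899 -0.10363744]
```

View pics/p6.png

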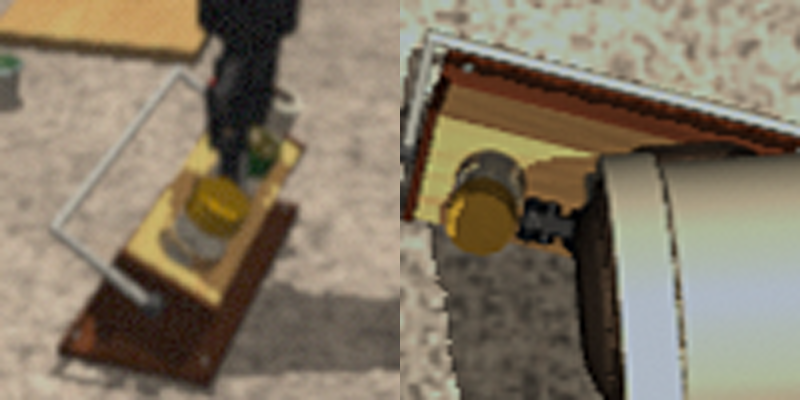

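The view shows the fingers closed on the green jar at an opening of 39.9 mm, with the bar still open. Lifting along the socket axis.

Call:
play_rows(
  steps=[
    [[0.005,0.0007,-0.0104,0],[0.005,0.0007,-0.0104,0],[0.005,0.0007,-0.0104,0],[0.005,0.0007,-0.0104,0],[0.005,0.0007,-0.0104,0]],
  ],
)

```text
time: 9.82
ee_pos: [0.463, 0.0721, 0.1481]
tcp_rot: [176.3, -0.4, 167.8]
wrist_force: [0.3, -0.4, -1.3]
opening: 0.0397
grasp_force: 40.2
```

Call:
play_rows(
  steps=[
    [[0.005,0.0007,-0.0104,0],[0.005,0.0007,-0.0104,0],[0.005,0.0007,-0.0104,0],[0.005,0.0007,-0.0104,0],[0.005,0.0007,-0.0104,0]],
  ],
)

```text
time: 10.23
ee_pos: [0.4389, 0.0774, 0.1998]
tcp_rot: [176.3, -0.5, 167.8]
wrist_force: [-0.0, -0.7, -0.5]
opening: 0.0399
grasp_force: 40.2
```

Call:
play_rows(
  steps=[
    [[0,0,0,0],[0,0,0,0],[0,0,0,0],[0,0,-0.005,0],[0,0,-0.005,0]],
  ],
)

```text
time: 10.65
ee_pos: [0.4391, 0.0765, 0.2082]
tcp_rot: [176.3, -0.5, 167.8]
wrist_force: [0.3, -0.3, -1.5]
opening: 0.0394
grasp_force: 40.1
```

Run:
```python
from h import *
o=bot.get_obs(); l=loc(o["ee_pos"]); print(o["time"],"local",l,o["tcp_rot"],o["opening"],o["grasp_force"],RM.T@o["wrist_force"],o["q"].round(1))
s=bot.camera("side");c=bot.camera("top")
a=cv2.resize(s["img"][80:240,230:430],None,fx=3,fy=3,interpolation=cv2.INTER_CUBIC)
cv2.imwrite("pics/p7.png",a)
```

```text
10.65 local [-0.09104034  0.00026501  0.20822636] [176.33512451  -0.54075652 167.81576014] 0.03939025752632908 40.09292006492615 [ 0.38898605 -0.17784825 -1.47336968] [  7.6 -10.5  -7.4  92.3   3.6  19.8]
```

View pics/p7.png

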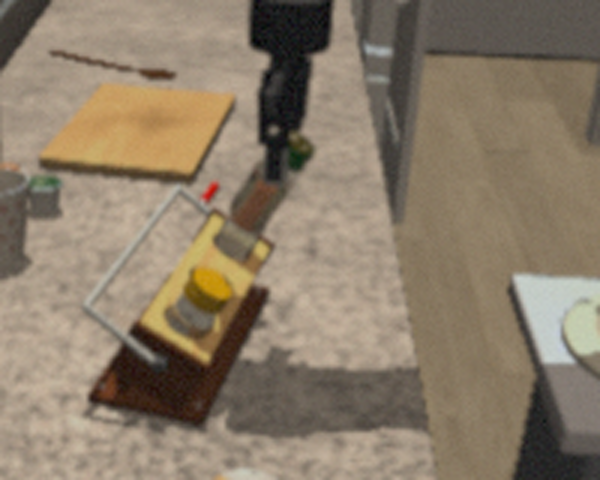

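The jar is out of the socket, cap towards the robot, and well clear. The moves can't tilt the tool, so I'll pivot the jar in the pads by dragging its foot on free worktop right of the rack. Moving there.

Call:
play_rows(
  steps=[
    [[0,0,-0.012,0],[0,0,-0.012,0],[0,0,-0.012,0],[0,0,-0.012,0],[0,0,-0.012,0]],
  ],
)

```text
time: 11.17
ee_pos: [0.439, 0.0726, 0.269]
tcp_rot: [176.3, -0.5, 167.8]
wrist_force: [0.5, -0.1, -0.3]
opening: 0.0401
grasp_force: 39.9
```

Call:
play_rows(
  steps=[
    [[-0.007,-0.029,-0.002,0],[-0.007,-0.029,-0.002,0],[-0.007,-0.029,-0.002,0],[-0.007,-0.029,-0.002,0],[-0.007,-0.029,-0.002,0]],
  ],
)

```text
time: 11.58
ee_pos: [0.4424, -0.0781, 0.2689]
tcp_rot: [176.3, -0.5, 167.8]
wrist_force: [-0.5, 0.5, -1.3]
opening: 0.0399
grasp_force: 40.0
```

Call:
play_rows(
  steps=[
    [[-0.007,-0.029,-0.002,0],[-0.007,-0.029,-0.002,0],[-0.007,-0.029,-0.002,0],[-0.007,-0.029,-0.002,0],[-0.007,-0.029,-0.002,0]],
  ],
)

```text
time: 12.0
ee_pos: [0.4459, -0.2279, 0.2691]
tcp_rot: [176.3, -0.5, 167.8]
wrist_force: [0.7, -0.4, -1.5]
opening: 0.0398
grasp_force: 40.0
```

Run:
```python
from h import *
o=bot.get_obs(); l=loc(o["ee_pos"]); print(o["time"],"local",l,o["tcp_rot"],o["opening"],o["grasp_force"],o["q"].round(1))
c=bot.camera("top"); print("edge",onz(c,(390,315),0),"board",onz(c,(425,230),.015))
s=bot.camera("side")
a=cv2.resize(s["img"][60:220,260:420],None,fx=3.5,fy=3.5,interpolation=cv2.INTER_CUBIC)
cv2.imwrite("pics/p8.png",a)
```

```text
12.0 local [-0.02005395 -0.29578622  0.26912216] [176.30455919  -0.45440304 167.80294308] 0.039793100099956784 39.98079299926758 [-29.    0.7   9.8 100.6   3.4 -16.8]
edge [ 0.29589528 -0.27673703  0.        ] board [ 0.536075  -0.3728109  0.015    ]
```

View pics/p8.png

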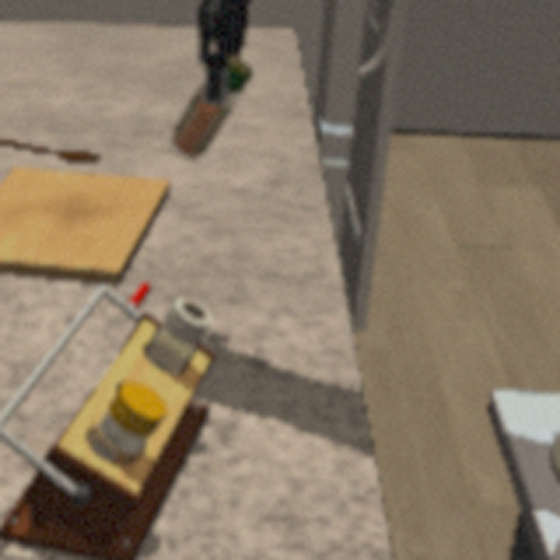

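The jar hangs clear over free worktop with its foot away from the robot; bar still open, other jars seated. Going down and dragging the foot.

Call:
play_rows(
  steps=[
    [[0,0,0.036,0],[0,0,0.036,0],[0,0,0.036,0],[0,0,0.036,0],[0,0,0.036,0]],
  ],
  squeeze=20,
)

```text
time: 12.52
ee_pos: [0.447, -0.2139, 0.088]
tcp_rot: [176.3, -0.4, 167.8]
wrist_force: [-0.1, -0.9, -0.9]
opening: 0.0396
grasp_force: 40.0
```

Call:
play_rows(
  steps=[
    [[0.005,0,0.004,0],[0.005,0,0.004,0],[0.005,0,0.004,0],[0.005,0,0.004,0],[0.005,0,0.004,0]],
  ],
)

```text
time: 12.93
ee_pos: [0.4233, -0.2084, 0.0717]
tcp_rot: [176.4, -0.3, 167.8]
wrist_force: [0.4, 0.1, -0.7]
opening: 0.0396
grasp_force: 39.8
```

Call:
play_rows(
  steps=[
    [[0.006,0,0.002,0],[0.006,0,0.002,0],[0.006,0,0.003,0],[0.006,0,0.003,0],[0.006,0,0.003,0]],
  ],
)

```text
time: 13.35
ee_pos: [0.3938, -0.2012, 0.0584]
tcp_rot: [176.3, -0.3, 167.8]
wrist_force: [-0.0, -0.1, 8.7]
opening: 0.0395
grasp_force: 19.3
```

Call:
play_rows(
  steps=[
    [[0.006,0,0.003,0],[0.006,0,0.003,0],[0.006,0,0.003,0],[0.006,0,0.004,0],[0.005,0,0.004,0]],
  ],
)

```text
time: 13.77
ee_pos: [0.3648, -0.1935, 0.0402]
tcp_rot: [176.3, -0.4, 167.8]
wrist_force: [0.7, -0.6, 1.4]
opening: 0.0394
grasp_force: 20.0
```

Run:
```python
from h import *
o=bot.get_obs(); l=loc(o["ee_pos"]); print(o["time"],"local",l,o["opening"],o["grasp_force"],RM.T@o["wrist_force"],RM.T@o["torque"])
s=bot.camera("side");p=proj(s,o["ee_pos"])[0];print(p)
x,y=p.astype(int)
a=cv2.resize(s["img"][y-60:y+40,x-60:x+60],None,fx=5,fy=5,interpolation=cv2.INTER_CUBIC)
cv2.imwrite("pics/p9.png",a)
```

```text
13.7667 local [-0.1065844  -0.27931459  0.04018686] 0.039432580543666086 19.951390027999878 [ 0.7801565  -0.48780347  1.44737019] [ 0.01596782 -0.37605214 -0.05101002]
[341.153132   152.93108282]
```

View pics/p9.png

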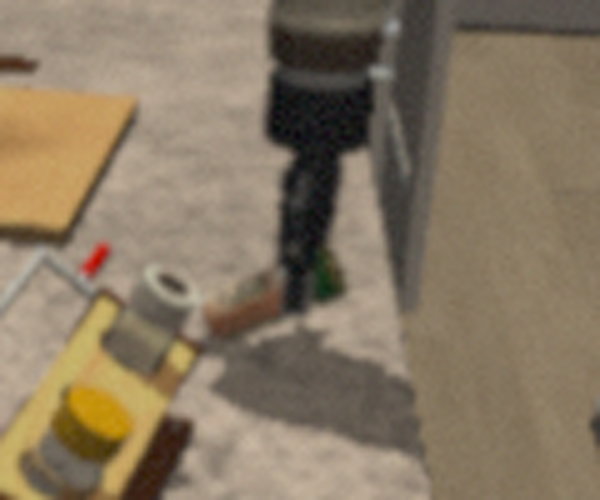

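The jar is pivoting nicely: cap at (325,275), foot at (215,325), about 60° from vertical. Continuing, then lifting.

Call:
play_rows(
  steps=[
    [[0.005,0,0.005,0],[0.004,0,0.005,0],[0.004,0,0.005,0],[0.003,0,0.005,0],[0.002,0,0.005,0]],
  ],
)

```text
time: 14.23
ee_pos: [0.3472, -0.1879, 0.0148]
tcp_rot: [176.3, -0.5, 167.8]
wrist_force: [-2.4, 0.7, 2.1]
opening: 0.0393
grasp_force: 19.9
```

Call:
play_rows(
  steps=[
    [[0,0,0.001,0],[0,0,0,0],[0,0,0,0],[0,0,-0.005,0],[0,0,-0.01,0]],
  ],
  squeeze=50,
)

```text
time: 14.65
ee_pos: [0.3471, -0.1886, 0.0289]
tcp_rot: [176.3, -0.6, 167.8]
wrist_force: [-0.2, 0.1, -1.2]
opening: 0.0386
grasp_force: 51.0
```

Call:
play_rows(
  steps=[
    [[0,0,-0.02,0],[0,0,-0.025,0],[0,0,-0.025,0],[0,0,-0.025,0],[0,0,-0.025,0]],
  ],
)

```text
time: 15.07
ee_pos: [0.347, -0.1969, 0.1512]
tcp_rot: [176.3, -0.4, 167.8]
wrist_force: [0.3, -1.3, -1.2]
opening: 0.0389
grasp_force: 51.0
```

Call:
play_rows(
  steps=[
    [[0,0,-0.025,0],[0,0,-0.025,0],[0,0,-0.025,0],[0,0,-0.02,0],[0,0,-0.01,0]],
  ],
)

```text
time: 15.48
ee_pos: [0.3468, -0.204, 0.2572]
tcp_rot: [176.4, -0.3, 167.8]
wrist_force: [0.4, -0.4, -0.6]
opening: 0.0388
grasp_force: 51.0
```

Call:
play_rows(
  steps=[
    [[0,0,-0.02,0],[0,0,-0.02,0],[0,0,-0.01,0],[0,0,0,0],[0,0,0,0]],
  ],
)

```text
time: 15.9
ee_pos: [0.3463, -0.207, 0.3037]
tcp_rot: [176.3, -0.5, 167.8]
wrist_force: [0.4, -0.8, -1.2]
opening: 0.0388
grasp_force: 51.0
```

Run:
```python
from h import *
o=bot.get_obs(); l=loc(o["ee_pos"]); print(o["time"],"local",l,o["opening"],o["grasp_force"],o["qd"])
s=bot.camera("side");p=proj(s,o["ee_pos"])[0];print(p)
x,y=p.astype(int);x0,y0=x-60,y-50
print(x0,y0)
for th in(65,75,85,95):  # predicted foot/cap pixel in crop
    P=o["ee_pos"]+[0,0,.022]; u=RM@[-np.sin(np.radians(th)),0,np.cos(np.radians(th))]
    print(th,[(((proj(s,P+u*k)[0]-[x0,y0])+.5)*5-.5).round() for k in(-.089,.019)],"mid z",(P-u*.035)[2])
cv2.imwrite("pics/p10.png",cv2.resize(s["img"][y0:y+60,x0:x+60],None,fx=5,fy=5,interpolation=cv2.INTER_CUBIC))
```

```text
15.9 local [-0.12178902 -0.29639259  0.30374693] 0.03877590085628289 50.95334943383932 [ 0.0484069   0.01165577 -1.85654556 -0.53308305 -0.06788235  0.06567805]
[353.19988346  81.40184892]
293 31
65 [array([184., 266.]), array([333., 212.])] mid z 0.3109552941557036
75 [array([178., 245.]), array([334., 217.])] mid z 0.31668826673803985
85 [array([175., 222.]), array([335., 222.])] mid z 0.32269648232046005
95 [array([177., 200.]), array([334., 227.])] mid z 0.3287973843127961
```

View pics/p10.png

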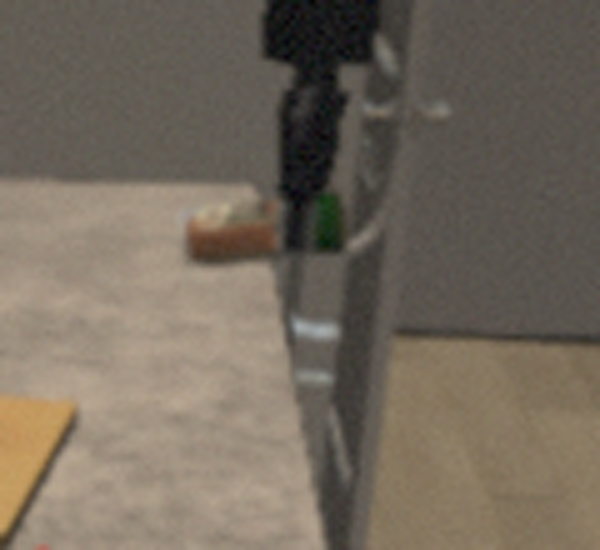

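The jar is nearly level, foot at (190,235) and cap at (343,222), which is about 80° from vertical, with its middle at about 0.32 m. I'll let it settle, then hand in.

Call:
play_rows(
  steps=[
    [[0,0,0,0],[0,0,0,0],[0,0,0,0],[0,0,0,0],[0,0,0,0]],
  ],
)

```text
time: 16.37
ee_pos: [0.3461, -0.2068, 0.3038]
tcp_rot: [176.3, -0.5, 167.8]
wrist_force: [-0.8, -0.3, -0.6]
opening: 0.0387
grasp_force: 51.0
```

```bash
python3 -c "
from workcell import bot
print(bot.job_done())"
```

```text
the job is handed in; nothing more can be done
None
```

The job is handed in, with no verdict returned: by my measurements the bar was open at about 1.4 rad and the green-capped jar was held about 10° off level, its middle about 0.32 m up, clear of the rack and of the other two jars, which were still in their sockets.

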